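Dock the pipette tip box and clamp it

ROBOT

A 7-joint arm with a two-finger parallel gripper is mounted at the origin on a cart in front of the work surface, level with it; the furniture and walls round the work are solid. World frame = base frame: x ahead of the robot, y to its left, z up, the work surface at z = 0. Lengths are in mm, angles in rad, forces in N, time in s.
With the tool pointing down it reaches from about 425 to 950 mm from the base axis. Payload 16.7 kg.
Tool frame: the origin (TCP) lies at the very end of the fingers, on their centre line; the grasp point (between the pads) lies 19 mm behind it (tcp_to_grasp is the distance from the TCP to the grasp point, in mm); z points along the fingers, y is the line along which they close (so a half turn about z gives the same grasp; the last joint's range is limited). The gripper opens to 94 mm and grips with 3 to 60 N. Pads are 16 mm wide; open, the fingers measure 119 mm over their backs; the gripper's body (75 mm by 177 mm) begins 78 mm behind the grasp point.
Start: joints at [-1.341, 0.426, 0.074, 1.606, -0.034, 1.111, -0.067], TCP at [249.62, 627.108, 205.467] pointing down, gripper open.
Joint ranges: [-2.85, 2.85], [-0.5, 2.14], [-1.23, 1.37], [0.21, 2.46], [-1.02, 4.16], [0.16, 2.05], [-2.73, 2.73]. Speed limits (rad/s): [1.89, 1.89, 2.39, 2.39, 3.01, 3.01, 3.01].

INTERFACE

Orientations are given as [roll, pitch, yaw] about the fixed x, y, z axes, in that order (R = Rz(yaw) Ry(pitch) Rx(roll)).
In Python, from rig import get_obs, read_camera, get_calibration, finish_job, search_frame, tcp_to_grasp gives the robot as it stands.
- The arm moves only by the tool arm_command, never from a script. Its argument "series" is a list of rows, each a list of 7 numbers: the shift along the tool's x, y, z in units of 400 mm (1.0 is 400 mm), then the turn, a rotation vector about the tool's x, y, z in units of 60 degrees (1.0 is 60 degrees), then the closure, from -1 (fully open) to 1 (shut). A call has 1 to 20 rows; each row is the pose to reach, as a shift and turn from the pose commanded when the call began, along the tool's axes at that moment; what a row does not reach only later rows make up. A row lasts 1/8 s, in which the tool goes at most 62.5 mm and 10.7 degrees, less where a joint would pass 70% of its speed; a pose out of reach is approached as far as the arm can. A call with a number of a shift or a turn outside -1 to 1 is refused whole. A call with a gripper value outside its range is refused whole. The fingers move at their own pace and stop on an object; "squeeze" is the grip in N (left out, the last holds). Time passes only in rows, so rows that repeat a pose let the fingers close. It gives the time, the measured TCP pose, the force, the opening and the grip force at its end, in the units of the state.
- get_obs(): the state, without advancing time (a new reading comes with each control period).
- read_camera(name): name is "scene" or "side" or "wrist"; returns the picture (420x560x3 uint8, red, green, blue); there is no depth.
- get_calibration(name): a dict with "fx", "fy", "cx", "cy" (pixels), "k1" (the pictures are not rectified: a ray, as slopes to the right and down, at radius r is drawn at 1 + k1 r^2 times it, then the intrinsics apply), "cam_to_world" (4x4, takes a point from camera to world coordinates); the wrist camera has in their place "tool_from_camera" (4x4, takes a point from camera to tool coordinates, whose origin is the TCP and whose axes are the flange's). Camera axes: x right, y down, z forward; pixel columns grow to the right and rows downward; lengths in mm; the calibration is good to about 2 mm. A picture is of the moment at which its call begins: read the wrist's pose just before it. get_calibration takes no time and is no camera call.
- finish_job(): hands the job in; it is judged then, once.
Trained networks look in the newest picture that a camera, given by its name, has taken for a name from the list of things; names that differ only in an ending like _2 or _b are one class to them, and where a whole thing is asked for, a point or a joint stands for the part that bears it (a point fixed in the world has none). Each returns a list of dicts, best first, with "confidence" (0 to 1); they miss things now and then, are a little off and sometimes report something else, mostly with a low value. They report only what shows in the picture. A call takes as long as a camera call.
- search_frame(camera, target): "xyz" ([x, y, z] in mm, in world coordinates, good to about 4 mm: the middle of the surface that is visible of it).
The state is a dict: "clock": time; "joint_positions": joint angles; "joint_velocities": joint speeds; "effort": joint torques, N m; "eef_pos": TCP position; "orientation": TCP orientation; "contact_force": force on the tool from outside, world axes, zero at the start; "wrist_torque": the same for the moment, N m; "width": finger opening in mm; "gripper_force": force on a finger pad.
Only numpy, scipy, OpenCV 4.12 (cv2) and the standard library are available. Lean on these libraries where they do the work, as an engineer would, in place of code of your own. Each camera call takes 0.05 s, during which the arm holds its last target. There are 200 camera calls.

TASK

Get the tip box ready for pipetting: slide it along the bench, long label side trailing, into the open mouth of the aluminium docking frame until it is fully home against the back stop. It is full of loose tips, so keep it flat on the bench and do not lift or tip it. Then roll the brass thumbwheel of the frame's clamp until the jaw holds the box firmly against the opposite rail, and leave the other things on the bench where they are.

Things in the scene. Friction and masses are not known exactly. Their poses are not given: they have to be found in the camera images.
- tip_box: Loose pipette tip box, blue base, white label on one long side, clear lid that stays shut. Upright faces: x -40 to 42 mm, y -60 to 60 mm, 81 mm high (base to 46 mm, lid above, same outline); 0.18 to 0.35 kg. Origin: on its underside; x points from the label side to the hinge side. At the start its x lies within 40 degrees of the dock's x, the box 0.22 to 0.45 m before the dock's origin.
- dock: Low aluminium docking frame fixed to the bench, 125 x 207 mm, no floor: the box slides on the bench. x = way in. Origin: where the box's origin lies when home, on the bench; the box's axes are then along the dock's. Back stop face at x = 42 mm, datum rail's inner face at y = -60 mm, 16 mm high. On the +y side cheeks at y = 67 mm (16 mm high), the jaw between them, behind it the clamp housing.
- dock_mouth (a point): Middle of the dock's open mouth, at bench level, at (-66, 3, 0) mm in the dock's frame, axes along the dock's. The mouth is 165 mm wide here and narrows along two flared plates (16 mm high, 32 degrees) to 127 mm at x = -36 mm.
- clamp_jaw: Clamp's sliding jaw: sprung rubber pad 50 mm wide, z 3 to 23 mm. Origin: middle of the pad's face, at bench level; axes along the dock's. At y = 69 mm in the dock's frame when fully open; moves towards -y 3.5 mm per radian of the wheel; touches a box that lies against the rail at y = 60 mm, pushing it there if it is not. Then its springs yield: 2 N at touch, about 7 N at the wheel's end stop.
- clamp_wheel (a joint): Turn of the brass thumbwheel, rad: 0 = jaw open, grows as it closes; starts at 0 to 0.5; touches a docked box at about 2.6, end stop 3.14; stays where it is left. A knurled nut, radius 16.5 mm, width 14.5 mm, axle along the dock's y, 18.5 mm above the bench. Closes when its top is rolled towards the dock's +x (towards the back stop), 16.5 mm per radian; takes 2 N at the rim, up to 4 N when tight.
- wheel_top (a point): Top of the thumbwheel's rim, fixed to the dock at (0, 110, 35) mm in its frame, axes along the dock's. The rim stands 8 mm out of a slot (36 x 17 mm) in the grey clamp housing, which spans x -36 to 48, y 83 to 130 mm and is 27 mm high. A fingertip pressed on it with 6 to 12 N and drawn along the dock's +x turns it; lift, go back and repeat.
- micropipette: White pipette lying on the bench, 222 mm long, 29 mm high: a bystander. Origin on its underside near its middle.
- timer: Small white lab timer, 54 x 66 x 22 mm: a bystander. Origin under its centre.
- label_tape: Roll of label tape lying flat, 76 mm across, 15 mm high: a bystander. Origin under its centre.
- petri_0: Single clear glass petri dish, 74 mm across, 16 mm high: a bystander. Origin under its centre.
- marker_red: Red and white marker pen lying on the bench, 135 mm long, 17 mm thick: a bystander. Origin under its centre.

How it is judged (in metres and radians):
On the way, in this order (a step that is already met when the one before it is completed fails the run):
1. the box stands in the frame, home against the back stop (x of tip_box in the frame of dock between -0.004 and 0.003 m and y of tip_box in the frame of dock between -0.003 and 0.009 m and angle between the x axis of tip_box and the x axis of dock, either way round below 0.08 rad and height (world z) of tip_box below 0.004 m and angle between tip_box's own z axis and vertical below 0.05 rad), for 0.2 s.
2. the clamp is closed on the box and holds it against the rail (x of tip_box in the frame of dock between -0.004 and 0.003 m and y of tip_box in the frame of dock between -0.003 and 0.002 m and angle between the x axis of tip_box and the x axis of dock, either way round below 0.03 rad and height (world z) of tip_box below 0.004 m and angle between tip_box's own z axis and vertical below 0.05 rad and y of clamp_jaw in the frame of tip_box below 0.0615 m and contact force between clamp_jaw and tip_box above 3 N), for 0.2 s.
At the end, for the whole second after the job is handed in: The box stands flat and at rest in the frame, within 4 mm of the back stop, 2 mm of the datum rail, square within 0.03 rad; the jaw is closed on it (gap under 1.5 mm) and presses with over 3 N; pipette, timer, tape roll, single dish and marker lie within 20 mm of their start (all of step 2 and linear speed of tip_box below 0.01 m/s and distance of each of micropipette, timer, label_tape, petri_0, marker_red from where it was at the start of the episode below 0.02 m); the robot touches nothing.
It fails at once if the box is lifted off the bench (its origin more than 15 mm up) (height (world z) of tip_box above 0.015 m).
It fails at once if the box is tipped by more than 0.25 rad (angle between tip_box's own z axis and vertical above 0.25 rad).
It fails at once if the pipette, timer, tape roll, single dish or marker is moved by more than 20 mm (distance of any of micropipette, timer, label_tape, petri_0, marker_red from where it was at the start of the episode above 0.02 m).
It also fails if it takes over 72 s, if anything falls off the work surface, if the arm or the gripper's body presses on something with over 40 N, if the wrist force passes 120 N, or if a joint passes its speed limit or range.

## Working session

There is one attempt and no reset: what is moved stays moved. The work goes in short steps, Python scripts to look and compute and a tool call to move; the robot and the scene stay as the last step left them, time stands still between calls to the robot, and variables do not carry over. Pictures are saved under pics/ and viewed, at most 10 in all, crops included, and the job is handed in when it is done.

Besides the shell and the picture viewer there is one more tool, called after "Call:" by a JSON object that holds its "method" and its "body", one argument or row to a line. arm_command: Moves the arm, as the interface text tells. Shifts and turns lie within -1 to 1; 1 stands for 400 mm of shift or 60 degrees of turn. Its arguments: {"type":"object","properties":{"series":{"type":"array","items":{"type":"array","items":{"type":"number","minimum":-1,"maximum":1}}},"squeeze":{"type":"number"}},"required":["series"]}

```bash
mkdir -p pics; ls
python3 - <<'E'
from rig import *
import cv2
o=get_obs(); print({k:o[k] for k in('clock','eef_pos','orientation','contact_force','width')}, tcp_to_grasp)
for c in('scene','side'):
    im=read_camera(c); cv2.imwrite(f'pics/{c}0.png',im[:,:,::-1])
    print(c,get_calibration(c))
    for t in('tip_box','dock','clamp_jaw','clamp_wheel','micropipette','timer','label_tape','petri_0','marker_red'):
        print(t,[(d['confidence'],[round(v) for v in d['xyz']]) for d in search_frame(c,t)[:2]])
print(get_calibration('wrist'))
E
```

```text
pics
{'clock': 0.0, 'eef_pos': array([249.48352757, 626.7241668 , 204.77916779]), 'orientation': array([-3.14032603e+00,  9.53738344e-05,  2.76280273e+00]), 'contact_force': array([ 0.22855035,  0.06357743, -0.76415117]), 'width': 94.00074583402781} 18.8
scene {'fx': 447.9620751606496, 'fy': 447.9620751606496, 'cx': 278.5786921231475, 'cy': 208.13216847303252, 'k1': -0.12355057765549463, 'cam_to_world': array([[ 6.09784078e-01, -5.83559099e-01,  5.36304164e-01,
        -1.14955360e+02],
       [-7.92448709e-01, -4.60629577e-01,  3.99806749e-01,
        -3.10690252e+02],
       [ 1.37266947e-02, -6.68789332e-01, -7.43325236e-01,
         9.09390896e+02],
       [ 0.00000000e+00,  0.00000000e+00,  0.00000000e+00,
         1.00000000e+00]])}
tip_box [(0.75, [472, -100, 78])]
dock [(0.87, [504, 246, 17])]
clamp_jaw [(0.38, [512, 239, 25])]
clamp_wheel [(0.39, [474, 239, 34])]
micropipette [(0.57, [342, 70, 25]), (0.41, [503, 247, 18])]
timer [(0.93, [358, -68, 21])]
label_tape [(0.95, [446, 421, 14])]
petri_0 [(0.8, [596, 415, 13]), (0.35, [504, 242, 17])]
marker_red [(0.59, [343, 328, 1
[... 576 characters left out ...]
4, [514, 245, 24])]
clamp_wheel []
micropipette [(0.8, [350, 88, 27])]
timer [(0.65, [366, -50, 25])]
label_tape [(0.6, [448, 433, 19])]
petri_0 [(0.39, [583, 393, 16])]
marker_red [(0.68, [346, 340, 10])]
{'fx': 333.93844595406625, 'fy': 333.93844595406625, 'cx': 282.41022398903266, 'cy': 209.85725114925353, 'k1': -0.04507435595094696, 'tool_from_camera': array([[ 5.52953830e-04, -9.61843133e-01, -2.73600955e-01,
         8.04601621e+01],
       [ 9.99999781e-01,  6.31660626e-04, -1.99577983e-04,
        -9.93967164e-01],
       [ 3.64785662e-04, -2.73600784e-01,  9.61843271e-01,
        -1.78195226e+02],
       [ 0.00000000e+00,  0.00000000e+00,  0.00000000e+00,
         1.00000000e+00]])}
```

View pics/scene0.png

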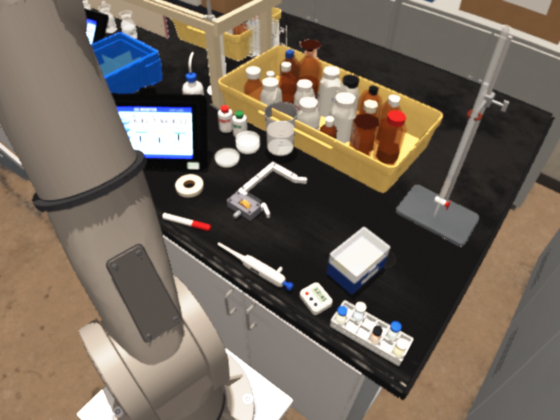

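View pics/side0.png

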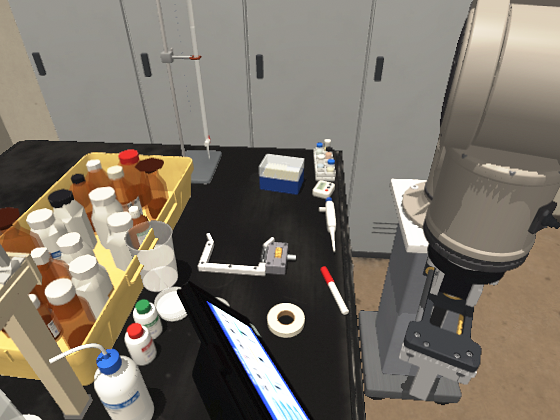

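The dock's mouth faces world −y, towards the box at about (480, −80). In the scene picture the clamp is at px (245,205) and the box at px (358,258). In the side picture the dock is at px (240,258) and the box at px (282,172). I'll move the wrist camera over the work for precise measurements.

```bash
cat > h.py <<'E'
import numpy as np, cv2
from scipy.spatial.transform import Rotation as R
from rig import *
def tool(o): # 4x4 measured TCP pose
    T=np.eye(4); T[:3,:3]=R.from_euler('xyz',o['orientation']).as_matrix(); T[:3,3]=o['eef_pos']; return T
def row(cur,tgt): # cur,tgt: (x,y,z,yaw) pointing down -> row of units
    Rc=R.from_euler('xyz',[np.pi,0,cur[3]]); d=Rc.inv().apply(np.subtract(tgt[:3],cur[:3]))/400
    rv=(Rc.inv()*R.from_euler('xyz',[np.pi,0,tgt[3]])).as_rotvec()/np.radians(60)
    return np.round(np.r_[d,rv],4).tolist()
def cam(name,T=None):
    c=get_calibration(name); return c,(T@c['tool_from_camera'] if name=='wrist' else c['cam_to_world'])
def ray(c,M,uv):
    s=(np.array(uv,float)-[c['cx'],c['cy']])/[c['fx'],c['fy']]; p=s.copy()
    for _ in range(20): p=s/(1+c['k1']*(p@p))
    return M[:3,3],M[:3,:3]@np.r_[p,1]
def onz(c,M,uv,z):
    o,d=ray(c,M,uv); return o+d*(z-o[2])/d[2]
def proj(c,M,P):
    q=np.linalg.inv(M)@np.r_[P,1]; p=q[:2]/q[2]; return p*(1+c['k1']*(p@p))*[c['fx'],c['fy']]+[c['cx'],c['cy']]
def snap(tag):
    o=get_obs(); T=tool(o); im=read_camera('wrist'); cv2.imwrite(f'pics/{tag}.png',im[:,:,::-1]); np.save(f'pics/{tag}.npy',T); return im,T
def st():
    o=get_obs(); print(round(o['clock'],2),np.round(o['eef_pos'],1),np.round(o['orientation'],4),'F',np.round(o['contact_force'],1),'w',round(o['width'],1),'g',round(o['gripper_force'],1))
E
python3 - <<'E'
from h import *
a=(249.6,627.1,205.5,2.7628);b=(420,330,300,3.0);c=(450,180,300,np.pi);d=(450,20,300,np.pi)
print(row(a,b),row(b,c),row(b,d))
E
```

```text
[-0.6705, -0.5326, -0.2363, -0.0, 0.0, -0.2265] [-0.1272, -0.3607, -0.0, 0.0, 0.0, -0.1352] [-0.1836, -0.7567, -0.0, 0.0, 0.0, -0.1352]
```

Call:
{"method": "arm_command", "body": {
  "series": [
    [-0.67,-0.533,-0.236,0,0,-0.2265,-1],
    [-0.67,-0.533,-0.236,0,0,-0.2265,-1],
    [-0.67,-0.533,-0.236,0,0,-0.2265,-1],
    [-0.67,-0.533,-0.236,0,0,-0.2265,-1],
    [-0.67,-0.533,-0.236,0,0,-0.2265,-1],
    [-0.67,-0.533,-0.236,0,0,-0.2265,-1],
    [-0.67,-0.533,-0.236,0,0,-0.2265,-1],
    [-0.67,-0.533,-0.236,0,0,-0.2265,-1]
  ]
}}

```text
clock: 2.0
eef_pos: [419.3, 330.5, 299.8]
orientation: [3.141, -0.0, 3.0]
contact_force: [0.2, 0.2, -1.5]
width: 94.0
gripper_force: 0.0
```

Call:
{"method": "arm_command", "body": {
  "series": [
    [-0.127,-0.36,0,0,0,-0.135,-1],
    [-0.127,-0.36,0,0,0,-0.135,-1],
    [-0.127,-0.36,0,0,0,-0.135,-1],
    [-0.127,-0.36,0,0,0,-0.135,-1],
    [-0.127,-0.36,0,0,0,-0.135,-1]
  ]
}}

```text
clock: 2.62
eef_pos: [449.2, 181.9, 299.6]
orientation: [-3.141, -0.0, -3.14]
contact_force: [0.1, 0.4, -0.6]
width: 94.0
gripper_force: 0.0
```

```bash
python3 -c "
from h import *
st(); snap('w1'); st()"
```

```text
2.62 [449.2 181.9 299.6] [-3.1414e+00 -5.0000e-04 -3.1396e+00] F [ 0.1  0.4 -0.6] w 94.0 g 0.0
2.67 [449.2 181.9 299.6] [-3.1413e+00 -5.0000e-04 -3.1393e+00] F [0.2 0.5 0.3] w 94.0 g 0.0
```

Call:
{"method": "arm_command", "body": {
  "series": [
    [0,-0.4,0,0,0,0,-1],
    [0,-0.4,0,0,0,0,-1],
    [0,-0.4,0,0,0,0,-1],
    [0,-0.4,0,0,0,0,-1],
    [0,-0.4,0,0,0,0,-1]
  ]
}}

```text
clock: 3.3
eef_pos: [449.8, 21.8, 299.8]
orientation: [-3.141, -0.0, -3.14]
contact_force: [0.2, 0.2, 0.3]
width: 93.9
gripper_force: 0.0
```

```bash
python3 -c "
from h import *
st(); snap('w2'); st()"
```

```text
3.3 [449.8  21.8 299.8] [-3.1415e+00 -2.0000e-04 -3.1399e+00] F [0.2 0.2 0.3] w 93.9 g 0.0
3.35 [449.8  21.9 299.8] [-3.1414e+00 -3.0000e-04 -3.1394e+00] F [ 0.3  0.6 -0.4] w 93.9 g 0.0
```

View pics/w1.png

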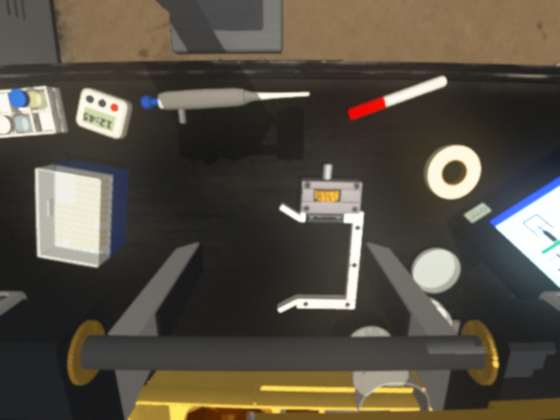

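View pics/w2.png

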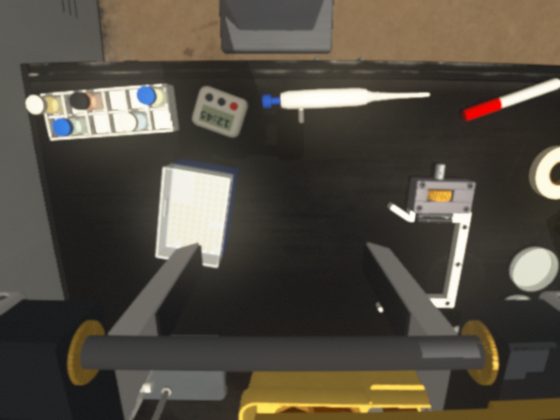

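w1 shows the dock's stop bar from px (360,213) to (350,308), the rail at (282–350, 303) and the clamp housing at (302–362, 178–215). w2 shows the box at px (157–235, 165–267). Next I'll enlarge both to pick corners.

Run:
```python
import cv2,numpy as np
a=cv2.imread('pics/w1.png')[160:320,270:380]; b=cv2.imread('pics/w2.png')[150:280,145:250]
f=lambda i,s:cv2.convertScaleAbs(cv2.resize(i,None,fx=s,fy=s,interpolation=cv2.INTER_CUBIC),alpha=1.6,beta=25)
a=f(a,3.6);b=f(b,3.8); print(a.shape,b.shape)
o=np.zeros((576,800,3),'u1'); o[:,:396]=a; o[:494,401:800]=b[:494,:399]
cv2.imwrite('pics/comp.png',o)
```

```text
(576, 396, 3) (494, 399, 3)
```

View pics/comp.png

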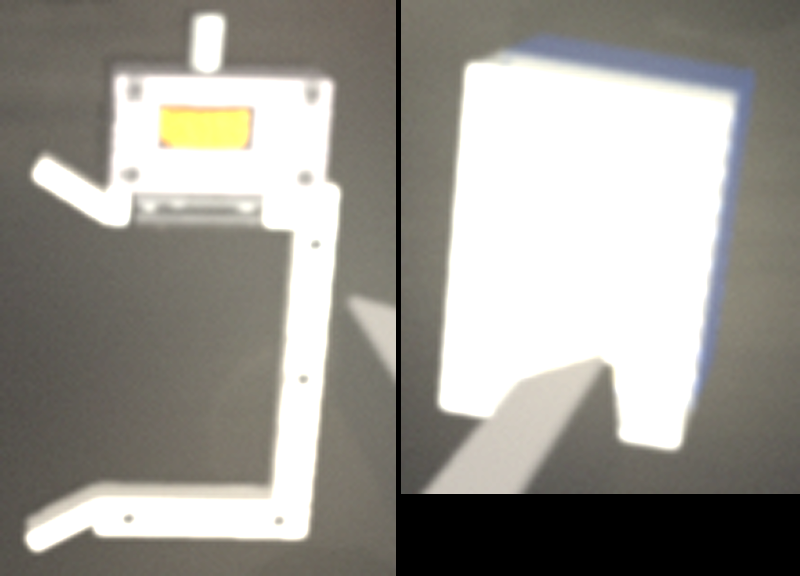

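In the composite, the lid's top corners (z 81) are at (467,64), (735,92), (441,410) and (683,445). The dock housing corners are at (115,75), (332,82) and (113,193), the inner rail/stop corner at (275,498) and the wheel at (206,127). Next I'll fit planar poses to these and check them in the other views.

```bash
cat >> h.py <<'E'
from scipy.optimize import least_squares
def fit(views,x0,freez=False):
    # views: list of (c,M,[(P,uv)...]); x=(X,Y,yaw[,z offset])
    def f(x):
        Rz=R.from_euler('z',x[2]).as_matrix(); z=x[3] if freez else 0
        return np.concatenate([proj(c,M,Rz@np.array(P,float)+[x[0],x[1],z])-uv for c,M,L in views for P,uv in L])
    r=least_squares(f,list(x0)+([0] if freez else []),loss='soft_l1'); return r.x,r.fun.reshape(-1,2)
E
python3 - <<'E'
from h import *
A=lambda u,v:np.array([u/3.6+270-.36,v/3.6+160-.36]); B=lambda u,v:np.array([(u-401)/3.8+145-.37,v/3.8+150-.37])
T1=np.load('pics/w1.npy');T2=np.load('pics/w2.npy')
c1,M1=cam('wrist',T1);c2,M2=cam('wrist',T2)
D=[((-36,130,27),A(115,75)),((48,130,27),A(332,82)),((-36,83,27),A(113,193)),((42,-60,16),A(275,498)),((59,-77,16),A(306,538)),((0,110,35),A(206,127))]
np.set_printoptions(suppress=True,precision=2)
d1,r=fit([(c1,M1,D)],(505,246,1.57));print('dock w1',d1,'\n',r)
L=[((-40,60,81),B(467,64)),((42,60,81),B(735,92)),((-40,-60,81),B(441,410)),((42,-60,81),B(683,445)),((42,60,0),B(752,70))]
b2,r=fit([(c2,M2,L)],(480,-80,1.5));print('box w2',b2,'\n',r)
# overlay on w1,w2,scene,side for check
ims={'w1':(c1,M1),'w2':(c2,M2),'scene0':cam('scene'),'side0':cam('side')}
box=[[(s*0-40,-60,z),(42,-60,z),(42,60,z),(-40,60,z)] for z in(0,81) for s in[0]]
dk=[[(-36,83,27),(48,83,27),(48,130,27),(-36,130,27)],[(42,-60,16),(42,67,16)],[(-36,-60,16),(42,-60,16)],[(-8,110,35),(8,110,35)]]
out=[]
for n,(c,M) in ims.items():
    im=cv2.resize(cv2.imread(f'pics/{n}.png'),None,fx=3,fy=3,interpolation=cv2.INTER_CUBIC)
    allp=[]
    for x,polys,col in((d1,dk,(0,255,0)),(b2,box,(0,0,255))):
        Rz=R.from_euler('z',x[2]).as_matrix()
        for P in polys:
            q=np.array([proj(c,M,Rz@np.array(p,float)+[x[0],x[1],0]) for p in P])
            cv2.polylines(im,[np.int32((q+.5)*3*16)],len(P)>2,col,1,cv2.LINE_AA,4); allp.append(q)
    q=np.vstack(allp); lo=np.int32(np.maximum(q.min(0)-8,0)*3); hi=np.int32((q.max(0)+8)*3)
    cr=im[lo[1]:hi[1],lo[0]:hi[0]]; s=min(396/cr.shape[1],296/cr.shape[0]); cr=cv2.resize(cr,None,fx=s,fy=s,interpolation=cv2.INTER_AREA)
    t=np.zeros((300,400,3),'u1'); t[:cr.shape[0],:cr.shape[1]]=cr; out.append(t)
cv2.imwrite('pics/ov.png',np.vstack([np.hstack(out[:2]),np.hstack(out[2:])]))
E
```

```text
dock w1 [584.53 239.95   1.55] 
 [[-0.34 -0.6 ]
 [ 0.42 -0.95]
 [-1.14 -0.45]
 [-0.37  1.71]
 [ 0.84  0.27]
 [ 0.47  1.18]]
box w2 [493.35 -93.65   1.41] 
 [[-0.07 -0.29]
 [-2.93  3.19]
 [ 0.86 -0.28]
 [-0.25  0.19]
 [ 1.18 -1.09]]
```

View pics/ov.png

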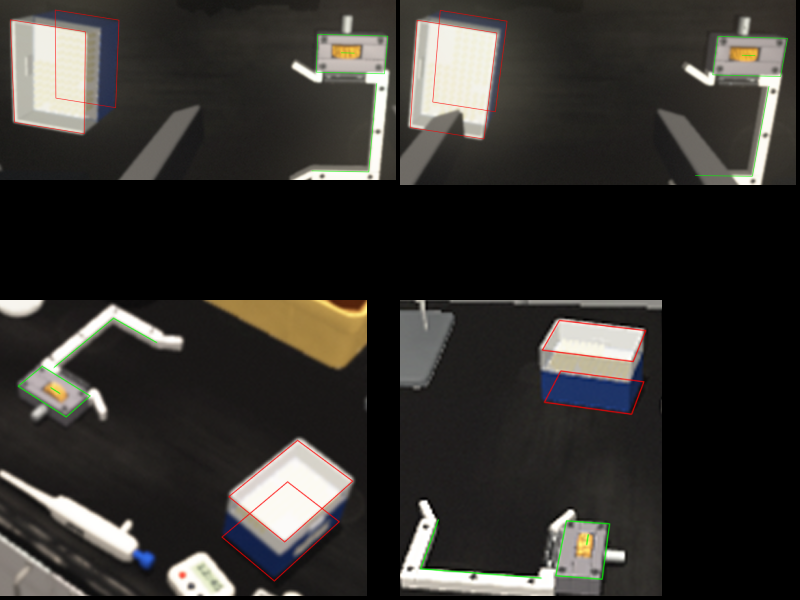

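The overlays match in all four views, with the dock origin at about (584, 240) and yaw 1.55. The box is at about (493, −94), yaw about 1.41. Next I'll hover over the box and refine its pose.

```bash
python3 -c "
from h import *
st(); print(row((450,20.2,299.9,np.pi),(494,-93,150,1.41+np.pi/2)))"
```

```text
3.35 [449.8  21.9 299.8] [-3.1414e+00 -3.0000e-04 -3.1394e+00] F [ 0.3  0.6 -0.4] w 93.9 g 0.0
[-0.11, -0.283, 0.3747, -0.0, -0.0, 0.1535]
```

Call:
{"method": "arm_command", "body": {
  "series": [
    [-0.11,-0.283,0.375,0,0,0.1535,-1],
    [-0.11,-0.283,0.375,0,0,0.1535,-1],
    [-0.11,-0.283,0.375,0,0,0.1535,-1],
    [-0.11,-0.283,0.375,0,0,0.1535,-1],
    [-0.11,-0.283,0.375,0,0,0.1535,-1],
    [-0.11,-0.283,0.375,0,0,0.1535,-1]
  ]
}}

```text
clock: 4.1
eef_pos: [494.4, -91.6, 151.0]
orientation: [3.141, 0.001, 2.983]
contact_force: [0.2, -0.4, 0.5]
width: 94.0
gripper_force: 0.0
```

Run:
```python
from h import *
im,T=snap('w3'); st()
i=cv2.imread('pics/w3.png'); cv2.imwrite('pics/w3b.png',cv2.convertScaleAbs(i,alpha=1.0,beta=15))
c,M=cam('wrist',T)
for z in(81,0):
  print([np.round(proj(c,M,R.from_euler('z',1.41).as_matrix()@np.array(P,float)+[493.3,-93.6,0])) .tolist() for P in((-40,60,z),(42,60,z),(42,-60,z),(-40,-60,z))])
```

```text
4.15 [494.4 -91.7 151. ] [3.1404e+00 1.8000e-03 2.9825e+00] F [ 0.1 -0.1 -0.3] w 93.9 g 0.0
[[226.0, 143.0], [338.0, 143.0], [331.0, 290.0], [233.0, 290.0]]
[[240.0, 136.0], [324.0, 136.0], [320.0, 252.0], [243.0, 251.0]]
```

View pics/w3b.png

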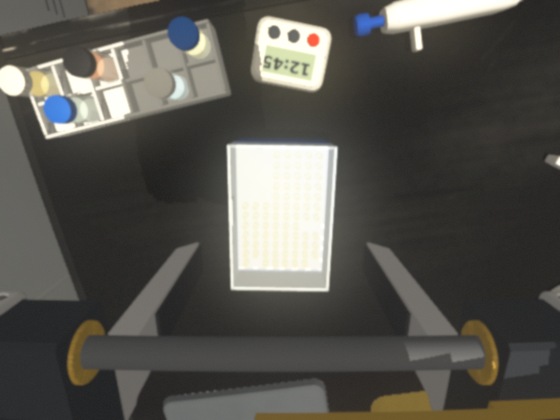

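The lid corners are at px (228,144), (338,144), (330,291) and (232,291), within 2 px of the prediction, so the pose is confirmed. Next I'll descend beside the box and grip it gently above the stop's height.

Call:
{"method": "arm_command", "body": {
  "series": [
    [0,0,0.1,0,0,0,-1],
    [0,0,0.2,0,0,0,-1],
    [0,0,0.28,0,0,0,-1],
    [0,0,0.315,0,0,0,-1],
    [0,0,0.315,0,0,0,-1]
  ]
}}

```text
clock: 4.78
eef_pos: [493.8, -92.7, 24.2]
orientation: [3.141, -0.0, 2.981]
contact_force: [-0.6, -0.2, 0.6]
width: 93.8
gripper_force: 0.0
```

Call:
{"method": "arm_command", "body": {
  "series": [
    [0,0,0,0,0,0,1],
    [0,0,0,0,0,0,1],
    [0,0,0,0,0,0,1],
    [0,0,0,0,0,0,1],
    [0,0,0,0,0,0,1]
  ],
  "squeeze": 12
}}

```text
clock: 5.4
eef_pos: [494.5, -92.9, 25.1]
orientation: [3.141, 0.002, 2.981]
contact_force: [-1.7, 0.1, 10.3]
width: 82.2
gripper_force: 12.0
```

Run:
```python
from h import *
st(); o=get_obs(); p=o['eef_pos']
yd=1.551; x=np.array([np.cos(yd),np.sin(yd)]); y=np.array([-x[1],x[0]]); O=np.array([584.5,240])
cur=(494,-93,24,2.981)
for dx,dy in((-130,0),(-45,1),(1,1)):
    t=O+x*dx+y*dy; print(np.round(t,1),row(cur,(*t,24,yd+np.pi/2)))
```

```text
5.4 [494.5 -92.9  25.1] [3.1409e+00 1.8000e-03 2.9806e+00] F [-1.7  0.1 10.3] w 82.2 g 12.0
[581.9 110. ] [-0.1358, 0.5362, 0.0, 0.0, 0.0, -0.1345]
[582.6 195. ] [-0.1035, 0.7462, 0.0, 0.0, 0.0, -0.1345]
[583.5 241. ] [-0.0874, 0.8601, 0.0, 0.0, 0.0, -0.1345]
```

The grip is good: the width is 82.2 mm, matching the box. The 10 N upward force means the fingers are pressing it down slightly, so I'll relieve about 0.8 mm and slide to before the mouth.

Call:
{"method": "arm_command", "body": {
  "series": [
    [0,0,-0.002,0,0,0,1],
    [-0.014,0.06,-0.002,0,0,-0.02,1],
    [-0.034,0.14,-0.002,0,0,-0.04,1],
    [-0.055,0.22,-0.002,0,0,-0.06,1],
    [-0.076,0.3,-0.002,0,0,-0.08,1],
    [-0.096,0.38,-0.002,0,0,-0.1,1],
    [-0.117,0.46,-0.002,0,0,-0.12,1],
    [-0.13,0.51,-0.002,0,0,-0.1345,1],
    [-0.1308,0.536,-0.002,0,0,-0.1345,1],
    [-0.1308,0.536,-0.002,0,0,-0.1345,1]
  ]
}}

```text
clock: 6.65
eef_pos: [580.3, 110.9, 25.1]
orientation: [3.141, 0.001, 3.122]
contact_force: [1.6, 3.6, 3.9]
width: 82.3
gripper_force: 12.0
```

Run:
```python
from h import *
st(); im,T=snap('w4'); c,M=cam('wrist',T)
i=cv2.convertScaleAbs(im[:,:,::-1],alpha=1.2,beta=15)
d=(584.5,240,1.551); Rz=R.from_euler('z',d[2]).as_matrix()
i=cv2.resize(i,None,fx=1.4,fy=1.4,interpolation=cv2.INTER_CUBIC)
for P in [[(-36,83,27),(48,83,27),(48,130,27),(-36,130,27)],[(42,-60,16),(42,67,16)],[(-36,-60,16),(42,-60,16)],[(42,-60,0),(42,67,0)]]:
    q=np.array([proj(c,M,Rz@np.array(p,float)+[d[0],d[1],0]) for p in P]); cv2.polylines(i,[np.int32((q+.5)*1.4*16)],len(P)>2,(0,255,0),1,cv2.LINE_AA,4)
cv2.imwrite('pics/w4b.png',i)
```

```text
6.65 [580.3 110.9  25.1] [3.1410e+00 1.2000e-03 3.1219e+00] F [1.6 3.6 3.9] w 82.3 g 12.0
```

View pics/w4b.png

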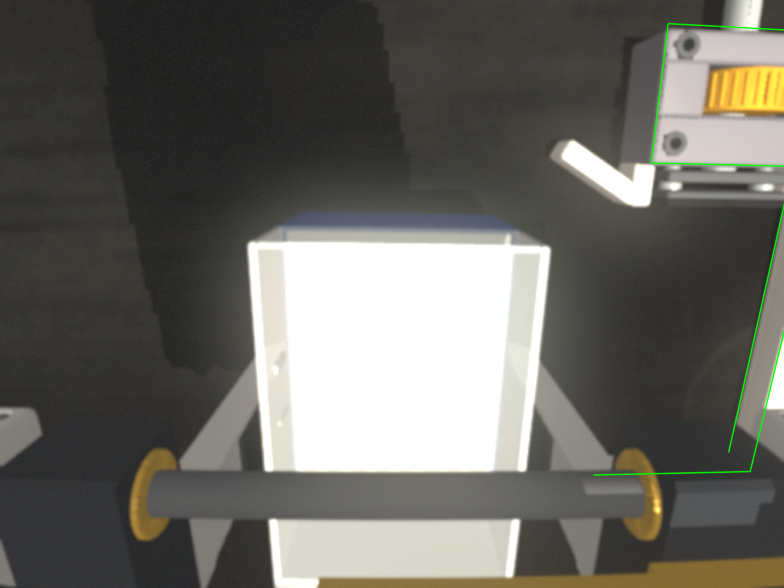

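The dock overlay still agrees at close range: housing corner drawn (652,162), seen (652,163). The box's lid corners are at (250,245) and (548,248). I'll check the box's lateral offset in the dock frame.

Run:
```python
from h import *
T=np.load('pics/w4.npy'); c,M=cam('wrist',T)
yd=1.551; Rd=R.from_euler('z',yd).as_matrix(); O=np.array([584.5,240,0])
g=lambda u,v,z:np.round(Rd.T@(onz(c,M,(u/1.4-.36,v/1.4-.36),z)-O),1)
print('lid',g(250,245,81),g(548,248,81),'base',g(290,213,0),g(505,215,0),'housing',g(652,163,27),g(668,28,27),'cheek',g(632,204,16),g(648,203,16))
print('tcp',Rd.T@(T[:3,3]-O))
cur=(581.9,110,25,3.1219)
for dx in (-129,-60,-20,0,5):
    t=O[:2]+Rd[:2,0]*dx+Rd[:2,1]*3; print(dx,row((580.3,110.9,25,yd+np.pi/2),(*t,25,yd+np.pi/2)))
```

```text
lid [-168.7   61.3   81. ] [-89.5  60.6  81. ] base [-175.7   61.1    0. ] [-82.7  60.3   0. ] housing [-35.4  82.8  27. ] [-35.6 128.4  27. ] cheek [-35.5  66.8  16. ] [-29.   67.2  16. ]
tcp [-129.15047119    1.65958702   25.14224622]
-129 [0.0034, 0.0004, 0.0, 0.0, 0.0, 0.0]
-60 [0.0034, 0.1729, 0.0, 0.0, 0.0, 0.0]
-20 [0.0034, 0.2729, 0.0, 0.0, 0.0, 0.0]
0 [0.0034, 0.3229, 0.0, 0.0, 0.0, 0.0]
5 [0.0034, 0.3354, 0.0, 0.0, 0.0, 0.0]
```

The box is at y ≈ +1 in the channel (allowed 0–7), so I'll shift it +2 mm and insert, stopping short of the stop.

Call:
{"method": "arm_command", "body": {
  "series": [
    [0.003,0.03,0,0,0,0,1],
    [0.005,0.09,0,0,0,0,1],
    [0.005,0.14,0,0,0,0,1],
    [0.005,0.18,0,0,0,0,1],
    [0.005,0.22,0,0,0,0,1],
    [0.005,0.26,0,0,0,0,1],
    [0.005,0.285,0,0,0,0,1],
    [0.005,0.3,0,0,0,0,1],
    [0.005,0.3,0,0,0,0,1]
  ]
}}

```text
clock: 7.82
eef_pos: [580.4, 229.7, 25.1]
orientation: [-3.141, 0.001, 3.12]
contact_force: [0.2, -0.8, 6.5]
width: 81.8
gripper_force: 12.0
```

Call:
{"method": "arm_command", "body": {
  "series": [
    [0,0.01,0,0,0,0,1],
    [0,0.015,0,0,0,0,1],
    [0,0.02,0,0,0,0,1],
    [0,0.0225,0,0,0,0,1],
    [0,0.0225,0,0,0,0,1]
  ]
}}

```text
clock: 8.45
eef_pos: [580.6, 237.6, 25.1]
orientation: [-3.141, 0.0, 3.12]
contact_force: [-0.4, -5.9, 8.7]
width: 82.0
gripper_force: 12.0
```

Call:
{"method": "arm_command", "body": {
  "series": [
    [0,0.003,0,0,0,0,1],
    [0,0.006,0,0,0,0,1],
    [0,0.009,0,0,0,0,1],
    [0,0.009,0,0,0,0,1],
    [0,0.009,0,0,0,0,1]
  ]
}}

```text
clock: 9.07
eef_pos: [580.7, 241.1, 25.1]
orientation: [-3.141, 0.0, 3.119]
contact_force: [-0.1, -6.0, 9.0]
width: 81.9
gripper_force: 12.0
```

```bash
python3 -c "
from h import *
st()"
```

```text
9.07 [580.7 241.1  25.1] [-3.1406e+00  4.0000e-04  3.1194e+00] F [-0.1 -6.   9. ] w 81.9 g 12.0
```

Call:
{"method": "arm_command", "body": {
  "series": [
    [0,0.0025,0,0,0,0,1],
    [0,0.005,0,0,0,0,1],
    [0,0.005,0,0,0,0,1],
    [0,0.005,0,0,0,0,1]
  ]
}}

```text
clock: 9.57
eef_pos: [581.0, 241.9, 25.1]
orientation: [-3.139, 0.001, 3.119]
contact_force: [1.6, -11.1, 9.4]
width: 81.8
gripper_force: 11.9
```

Now it is against the stop: the force rose and the motion stopped. I'll press slightly more, then release.

Call:
{"method": "arm_command", "body": {
  "series": [
    [0,0.003,0,0,0,0,1],
    [0,0.003,0,0,0,0,1]
  ]
}}

```text
clock: 9.82
eef_pos: [581.7, 242.4, 25.2]
orientation: [-3.139, 0.002, 3.119]
contact_force: [5.3, -14.0, 7.7]
width: 82.0
gripper_force: 12.0
```

Call:
{"method": "arm_command", "body": {
  "series": [
    [0,-0.003,0,0,0,0,-1],
    [0,-0.006,0,0,0,0,-1],
    [0,-0.006,0,0,0,0,-1],
    [0,-0.006,0,0,0,0,-1]
  ]
}}

```text
clock: 10.32
eef_pos: [580.2, 243.8, 24.6]
orientation: [3.142, -0.0, 3.122]
contact_force: [-0.1, -0.3, 0.0]
width: 94.0
gripper_force: 0.0
```

Run:
```python
from h import *
st(); snap('w5a')
```

```text
10.32 [580.2 243.8  24.6] [ 3.1416e+00 -3.0000e-04  3.1216e+00] F [-0.1 -0.3  0. ] w 94.0 g 0.0
```

Released with no residual force. I'll rise and look.

Call:
{"method": "arm_command", "body": {
  "series": [
    [0,0,-0.1,0,0,0,-1],
    [0,0,-0.25,0,0,0,-1],
    [0,0,-0.4,0,0,0,-1],
    [0.15,0,-0.45,0,0,0,-1],
    [0.2,0,-0.45,0,0,0,-1],
    [0.2,0,-0.45,0,0,0,-1]
  ]
}}

```text
clock: 11.12
eef_pos: [499.3, 245.9, 205.3]
orientation: [3.14, -0.0, 3.123]
contact_force: [0.8, 0.2, 0.3]
width: 94.2
gripper_force: 0.0
```

Run:
```python
from h import *
st(); im,T=snap('w5'); c,M=cam('wrist',T)
i=cv2.resize(im[:,:,::-1],None,fx=1.4,fy=1.4,interpolation=cv2.INTER_CUBIC)
d=(584.5,240,1.551); Rz=R.from_euler('z',d[2]).as_matrix()
for P,col in [([(-36,83,27),(48,83,27),(48,130,27),(-36,130,27)],(0,255,0)),([(42,-60,16),(42,67,16)],(0,255,0)),([(-36,-60,16),(42,-60,16)],(0,255,0)),([(-40,-60,81),(42,-60,81),(42,60,81),(-40,60,81)],(0,0,255)),([(-5,110,35),(5,110,35)],(255,0,0))]:
    q=np.array([proj(c,M,Rz@np.array(p,float)+[d[0],d[1],0]) for p in P]); cv2.polylines(i,[np.int32((q+.5)*1.4*16)],len(P)>2,col,1,cv2.LINE_AA,4)
cv2.imwrite('pics/w5b.png',i)
```

```text
11.12 [499.3 245.9 205.3] [ 3.1401 -0.      3.123 ] F [0.8 0.2 0.3] w 94.2 g 0.0
```

View pics/w5b.png

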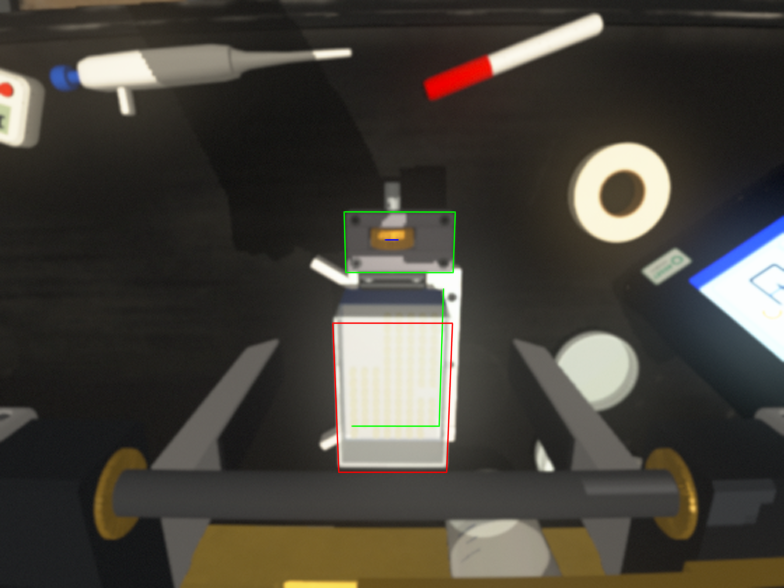

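The box's lid edge is at row 318 against 323 predicted for y = 0, so it sits about 3–4 mm off the rail, square and home against the stop. The wheel is at px (391,237). Next I'll go above the wheel with the fingers closed.

Run:
```python
from h import *
st(); o=get_obs(); yd=1.551
print(row((*o['eef_pos'],o['orientation'][2]),(473.5,231.2,60,yd+np.pi/2)))
```

```text
11.18 [500.3 245.7 205.1] [3.1407e+00 4.0000e-04 3.1224e+00] F [-0.4 -0.3 -0.8] w 94.2 g 0.0
[0.0662, -0.0375, 0.3627, 0.0, -0.0, 0.0006]
```

Call:
{"method": "arm_command", "body": {
  "series": [
    [0.0662,-0.0375,0,0,0,0,1],
    [0.0662,-0.0375,0,0,0,0,1],
    [0.0662,-0.0375,0.1,0,0,0,1],
    [0.0662,-0.0375,0.2,0,0,0,1],
    [0.0662,-0.0375,0.3,0,0,0,1],
    [0.0662,-0.0375,0.3625,0,0,0,1],
    [0.0662,-0.0375,0.3625,0,0,0,1],
    [0.0662,-0.0375,0.3625,0,0,0,1]
  ],
  "squeeze": 20
}}

```text
clock: 12.18
eef_pos: [474.7, 230.9, 60.3]
orientation: [3.142, 0.001, 3.121]
contact_force: [0.2, -0.6, 1.0]
width: 17.5
gripper_force: 0.0
```

Call:
{"method": "arm_command", "body": {
  "series": [
    [0,0,0.03,0,0,0,1],
    [0,0,0.05,0,0,0,1],
    [0,0,0.06,0,0,0,1],
    [0,0,0.06,0,0,0,1]
  ]
}}

```text
clock: 12.68
eef_pos: [473.5, 230.6, 35.4]
orientation: [-3.141, -0.0, 3.121]
contact_force: [-0.9, 0.4, -0.5]
width: 0.3
gripper_force: 0.0
```

Call:
{"method": "arm_command", "body": {
  "series": [
    [0,0.006,0.002,0,0,0,1],
    [0,0.006,0.004,0,0,0,1],
    [0,0.006,0.004,0,0,0,1]
  ]
}}

```text
clock: 13.05
eef_pos: [473.6, 233.2, 34.1]
orientation: [3.142, -0.0, 3.122]
contact_force: [1.0, -0.3, 0.3]
width: 0.4
gripper_force: 0.0
```

Call:
{"method": "arm_command", "body": {
  "series": [
    [0,0,0.002,0,0,0,1],
    [0,0,0.004,0,0,0,1],
    [0,0,0.004,0,0,0,1]
  ]
}}

```text
clock: 13.42
eef_pos: [473.8, 232.9, 32.7]
orientation: [3.142, 0.0, 3.121]
contact_force: [-1.4, -2.4, 8.1]
width: 0.6
gripper_force: 3.8
```

Call:
{"method": "arm_command", "body": {
  "series": [
    [0,0.005,-0.0015,0,0,0,1],
    [0,0.01,-0.0025,0,0,0,1]
  ]
}}

```text
clock: 13.68
eef_pos: [473.9, 236.0, 33.7]
orientation: [-3.141, -0.0, 3.12]
contact_force: [-1.6, -7.7, 14.4]
width: 0.2
gripper_force: 7.9
```

Call:
{"method": "arm_command", "body": {
  "series": [
    [0,0.005,-0.001,0,0,0,1],
    [0,0.01,-0.0015,0,0,0,1]
  ]
}}

```text
clock: 13.92
eef_pos: [474.1, 240.5, 34.7]
orientation: [-3.141, -0.0, 3.121]
contact_force: [-4.7, -6.6, 20.2]
width: 0.7
gripper_force: 10.4
```

Call:
{"method": "arm_command", "body": {
  "series": [
    [0,0.006,-0.0025,0,0,0,1],
    [0,0.012,-0.0025,0,0,0,1]
  ]
}}

```text
clock: 14.18
eef_pos: [474.0, 245.9, 35.2]
orientation: [3.142, 0.0, 3.121]
contact_force: [0.4, -2.5, 4.9]
width: 0.4
gripper_force: 2.7
```

Call:
{"method": "arm_command", "body": {
  "series": [
    [0,0.006,0.0015,0,0,0,1],
    [0,0.012,0.004,0,0,0,1]
  ]
}}

```text
clock: 14.42
eef_pos: [474.3, 251.4, 33.9]
orientation: [3.141, 0.0, 3.122]
contact_force: [-1.6, 1.2, 12.0]
width: 0.2
gripper_force: 5.6
```

The first stroke worked, following the rim's arc with 5–20 N of press. I'll repeat it with a gentler profile.

Call:
{"method": "arm_command", "body": {
  "series": [
    [0,0,-0.025,0,0,0,1],
    [0,-0.045,-0.025,0,0,0,1],
    [0,-0.045,-0.025,0,0,0,1],
    [0,-0.045,0,0,0,0,1],
    [0,-0.045,0.0025,0,0,0,1],
    [0,-0.04,0.001,0,0,0,1],
    [0,-0.035,-0.0005,0,0,0,1],
    [0,-0.03,-0.0017,0,0,0,1],
    [0,-0.025,-0.0026,0,0,0,1]
  ]
}}

```text
clock: 15.55
eef_pos: [474.2, 240.0, 34.6]
orientation: [-3.141, 0.0, 3.12]
contact_force: [-3.4, -6.1, 21.5]
width: 0.8
gripper_force: 11.5
```

Call:
{"method": "arm_command", "body": {
  "series": [
    [0,0.005,0,0,0,0,1],
    [0,0.01,0,0,0,0,1],
    [0,0.0175,0.0012,0,0,0,1],
    [0,0.025,0.0028,0,0,0,1]
  ]
}}

```text
clock: 16.05
eef_pos: [474.5, 251.9, 33.6]
orientation: [3.14, 0.001, 3.122]
contact_force: [-0.7, 1.9, 13.8]
width: 0.3
gripper_force: 6.1
```

Run:
```python
from h import *
st()
yd=1.551; Rd=R.from_euler('z',yd).as_matrix(); O=np.array([584.5,240,0])
for cn in('scene','side'):
    read_camera(cn)
    for t in('clamp_jaw','tip_box'): print(cn,t,[(d['confidence'],np.round(Rd.T@(np.array(d['xyz'])-O),1)) for d in search_frame(cn,t)[:2]])
```

```text
16.05 [474.5 251.9  33.6] [3.1403e+00 8.0000e-04 3.1218e+00] F [-0.7  1.9 13.8] w 0.3 g 6.1
scene clamp_jaw []
scene tip_box [(0.6, array([-33.4, -11.5,  66.6]))]
side clamp_jaw [(0.48, array([12.3, 63.4, 24.8]))]
side tip_box [(0.6, array([35.6,  4.4, 80.8]))]
```

Call:
{"method": "arm_command", "body": {
  "series": [
    [0,0,-0.025,0,0,0,1],
    [0,-0.047,-0.025,0,0,0,1],
    [0,-0.047,-0.025,0,0,0,1],
    [0,-0.047,0,0,0,0,1],
    [0,-0.047,0.0025,0,0,0,1],
    [0,-0.042,0.001,0,0,0,1],
    [0,-0.037,-0.0007,0,0,0,1],
    [0,-0.032,-0.0021,0,0,0,1],
    [0,-0.027,-0.0031,0,0,0,1]
  ]
}}

```text
clock: 17.48
eef_pos: [474.0, 238.9, 34.5]
orientation: [-3.14, -0.0, 3.121]
contact_force: [-1.6, -7.3, 18.0]
width: 0.4
gripper_force: 9.5
```

Call:
{"method": "arm_command", "body": {
  "series": [
    [0,0.005,0,0,0,0,1],
    [0,0.01,0,0,0,0,1],
    [0,0.0185,0.0014,0,0,0,1],
    [0,0.027,0.0032,0,0,0,1]
  ]
}}

```text
clock: 17.98
eef_pos: [474.2, 241.9, 33.9]
orientation: [-3.133, -0.003, 3.115]
contact_force: [-11.1, -64.2, 78.7]
width: 0.6
gripper_force: 41.6
```

Call:
{"method": "arm_command", "body": {
  "series": [
    [0,0,-0.025,0,0,0,1],
    [0,-0.047,-0.025,0,0,0,1],
    [0,-0.047,-0.025,0,0,0,1],
    [0,-0.047,0,0,0,0,1],
    [0,-0.047,0.0025,0,0,0,1],
    [0,-0.042,0.001,0,0,0,1],
    [0,-0.037,-0.0007,0,0,0,1],
    [0,-0.032,-0.0021,0,0,0,1],
    [0,-0.027,-0.0031,0,0,0,1]
  ]
}}

```text
clock: 19.1
eef_pos: [473.5, 236.8, 33.7]
orientation: [-3.138, -0.002, 3.12]
contact_force: [-1.9, -21.2, 17.1]
width: 0.6
gripper_force: 11.4
```

Call:
{"method": "arm_command", "body": {
  "series": [
    [0,0.005,0,0,0,0,1],
    [0,0.01,0,0,0,0,1],
    [0,0.0185,0.0014,0,0,0,1],
    [0,0.027,0.0032,0,0,0,1]
  ]
}}

```text
clock: 19.6
eef_pos: [473.7, 238.9, 32.9]
orientation: [-3.129, -0.004, 3.114]
contact_force: [-9.8, -78.2, 76.1]
width: 0.3
gripper_force: 46.4
```

The wheel is at its end stop: the finger was blocked with high force. I'll back off, lift clear and check.

Call:
{"method": "arm_command", "body": {
  "series": [
    [0,-0.01,-0.01,0,0,0,1],
    [0,-0.015,-0.04,0,0,0,1],
    [0.1,-0.1,-0.2,0,0,0,1],
    [0.1,-0.1,-0.4,0,0,0,1],
    [0.1,-0.1,-0.45,0,0,0,1],
    [0.1,-0.1,-0.45,0,0,0,1]
  ]
}}

```text
clock: 20.35
eef_pos: [434.5, 213.3, 217.1]
orientation: [3.136, 0.004, 3.123]
contact_force: [-0.5, 0.7, -1.6]
width: 0.5
gripper_force: 0.0
```

Run:
```python
from h import *
st(); im,T=snap('w6'); c,M=cam('wrist',T)
yd=1.551; d=(584.5,240,yd); Rz=R.from_euler('z',d[2]).as_matrix()
i=cv2.resize(im[:,:,::-1],None,fx=3,fy=3,interpolation=cv2.INTER_CUBIC)
for P,col in [([(-36,83,27),(48,83,27),(48,130,27),(-36,130,27)],(0,255,0)),([(-40,-60,81),(42,-60,81),(42,60,81),(-40,60,81)],(0,0,255)),([(-25,60,23),(25,60,23)],(255,255,0))]:
    q=np.array([proj(c,M,Rz@np.array(p,float)+[d[0],d[1],0]) for p in P]); cv2.polylines(i,[np.int32((q+.5)*3*16)],len(P)>2,col,1,cv2.LINE_AA,4)
ctr=np.int32(proj(c,M,Rz@[0,40,40.]+[d[0],d[1],0])*3); print(ctr)
x0,y0=np.maximum(ctr-[400,300],0); cv2.imwrite('pics/w6b.png',i[y0:y0+600,x0:x0+800])
```

```text
20.35 [434.5 213.3 217.1] [3.1361 0.0044 3.1227] F [-0.5  0.7 -1.6] w 0.5 g 0.0
[921 844]
```

View pics/w6b.png

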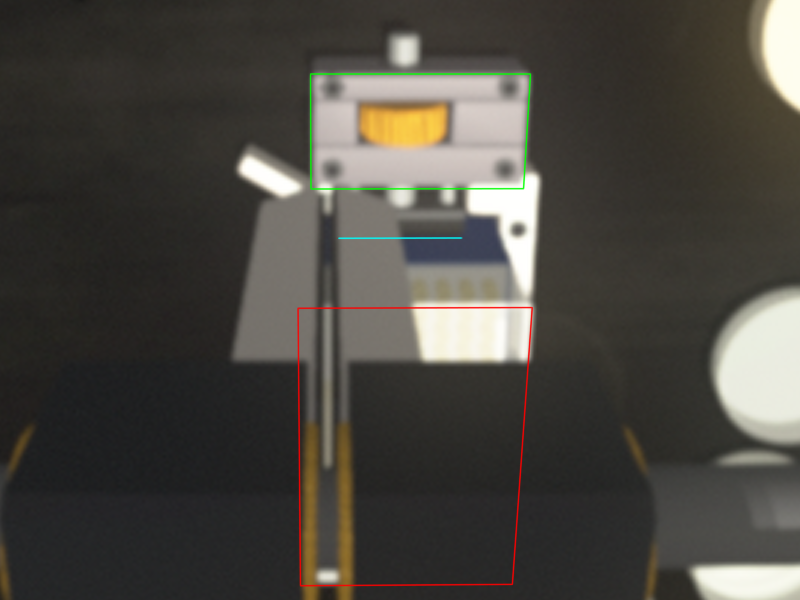

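The jaw (px (430,222) in the crop) is extended and touching the box's blue base. The lid edge is at row 304–308, so the box has moved towards the rail. To quantify it, I'll go back to the earlier viewpoint, free of occlusion, and compare edges numerically.

Run:
```python
from h import *
st(); o=get_obs(); print(row((*o['eef_pos'],o['orientation'][2]),(499.5,245.8,205.3,3.1222)))
```

```text
20.4 [433.6 212.9 215. ] [3.1382e+00 2.2000e-03 3.1230e+00] F [-0.3  0.4 -0.7] w 0.9 g 0.0
[-0.1632, 0.0852, 0.0242, -0.0, -0.0, 0.0007]
```

Call:
{"method": "arm_command", "body": {
  "series": [
    [-0.1632,0.0852,0.0242,0,0,0,-1],
    [-0.1632,0.0852,0.0242,0,0,0,-1],
    [-0.1632,0.0852,0.0242,0,0,0,-1],
    [-0.1632,0.0852,0.0242,0,0,0,-1],
    [-0.1632,0.0852,0.0242,0,0,0,-1],
    [-0.1632,0.0852,0.0242,0,0,0,-1],
    [-0.1632,0.0852,0.0242,0,0,0,-1]
  ]
}}

```text
clock: 21.28
eef_pos: [499.0, 244.4, 203.9]
orientation: [3.141, 0.0, 3.121]
contact_force: [0.6, 0.2, 0.5]
width: 67.3
gripper_force: 0.0
```

Run:
```python
from h import *
st(); im7,T7=snap('w7')
yd=1.551; Rz=R.from_euler('z',yd).as_matrix(); O=np.array([584.5,240,0])
for n in('w5','w7'):
    T=np.load(f'pics/{n}.npy'); c,M=cam('wrist',T); im=cv2.imread(f'pics/{n}.png').astype(np.float32); g=im.mean(2)
    W=lambda P:proj(c,M,Rz@np.array(P,float)+O)
    def prof(xs,ys,z,axis):
        P=[[W((x,y,z)) for y in ys] for x in xs]; m=np.float32(P); v=cv2.remap(g,m[...,0].copy(),m[...,1].copy(),cv2.INTER_LINEAR); return v.mean(axis)
    ys=np.arange(50,72,1.); p=prof(np.arange(-25,25,2.),ys,81,0); k=np.argmax(abs(np.diff(p))); print(n,'lid y-edge',ys[k]+.5,p.astype(int))
    for lab,xx in(('lo',np.arange(-25,-10,1.)),('hi',np.arange(15,30,1.))):
        q=prof(xx,ys,81,0); k=np.argmax(abs(np.diff(q))); print('  ',lab,ys[k]+.5)
    xs=np.arange(-48,-30,1.); q=prof(xs,np.arange(-40,40,2.),81,1); print('  lid -x edge',xs[np.argmax(abs(np.diff(q)))]+.5,q.astype(int))
    xs=np.arange(34,50,1.); q=prof(xs,np.arange(10,50,2.),81,1); print('  lid +x edge',q.astype(int))
    ys=np.arange(54,84,1.); p=prof(np.arange(-15,15,2.),ys,23,0); print('  jaw z23 y54..83',p.astype(int))
for t in('micropipette','timer','label_tape','petri_0','marker_red'):
    print(t,[(d['confidence'],[round(v) for v in d['xyz']]) for d in search_frame('wrist',t)[:1]])
```

```text
21.27 [499.  244.4 203.9] [3.1411e+00 2.0000e-04 3.1215e+00] F [0.6 0.2 0.5] w 67.3 g 0.0
w5 lid y-edge 64.5 [232 232 232 232 231 231 231 231 232 232 233 234 234 223 188 150 134 132
 133 134 133 130]
   lo 64.5
   hi 64.5
  lid -x edge -39.5 [ 79  80  81  82  82  83  84  93 128 185 218 209 186 177 188 207 220 223]
  lid +x edge [236 236 228 207 194 206 228 243 243 240 242 246 237 188 116  79]
  jaw z23 y54..83 [120 106  91  80  74  72  72  72  71  71  70  69  68  67  68  77  90  97
  94  84  76  80  94 107 114 111 104 108 129 154]
w7 lid y-edge 60.5 [233 232 232 232 232 233 234 235 234 226 202 163 139 133 134 135 136 135
 131 120 102  85]
   lo 60.5
   hi 60.5
  lid -x edge -39.5 [ 77  78  78  79  80  80  81  85 110 165 213 217 194 178 185 204 220 225]
  lid +x edge [238 240 234 213 195 202 224 242 245 242 244 246 234 177 107  77]
  jaw z23 y54..83 [ 77  76  75  75  74  72  71  70  71  74  77  80  87  99 110 115 110 101
 101 107 113 115 114 113 112 112 115 124 138 154]
micropipette [(0.72, [349, 79, 31])]
timer [(0.92, [370, -40, 24])]
label_tape [(0.76, [443, 424, 15])]
petri_0 [(0.72, [594, 423, 16])]
marker_red [(0.87, [346, 332, 19])]
```

The box moved from y ≈ +4.5 to +0.5 mm, against the rail. Its x is unchanged at home, the wheel is at its end stop and the bystanders are where they were. I'll hand in.

```bash
python3 -c "
from rig import *
print(finish_job())"
```

```text
the job is handed in; nothing more can be done
None
```

I handed the job in at about 21 s: the tip box is home against the back stop and on the datum rail to within about 1 mm by camera. The thumbwheel was rolled until it blocked at what I take to be its end stop. The jaw's clamping force was inferred from that, not measured. The last two wheel strokes reached about 79 N at the wrist (limit 120 N), well over the 6–12 N you advised, and the bystanders did not move noticeably.

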